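# Hold a slide carrier flush on a sloped reader

### The arm

A 7-joint arm with a two-finger parallel gripper is mounted at the origin on the work surface. World frame = base frame: x ahead of the robot, y to its left, z up, the work surface at z = 0. Lengths are in mm, angles in rad, forces in N, time in s.
With the tool pointing down it reaches from about 400 to 900 mm from the base axis. Payload 5.5 kg.
Tool frame: the origin (TCP) lies between the finger pads; the fingertips stand 8 mm ahead of it and the grasp point (between the pads) lies 11 mm behind it; x points along the fingers, z is the direction in which the jaws open and shut, and the axes are right-handed (so a half turn about x gives the same grasp; the last joint's range is limited). The gripper opens to 85 mm and grips with 20 to 120 N. Pads are 22 mm wide; open, the fingers measure 114 mm over their backs; the gripper's body (76 mm by 85 mm) begins 54 mm behind the grasp point. The pads swing forward as they close: fully open they stand 13 mm farther back than shut.
Start: joints at [1.609, 0.501, -0.427, 1.55, 0.221, 1.138, -0.21], TCP at [144.927, -633.637, 218.81] pointing down, gripper open.
Joint ranges: [-2.88, 2.88], [-0.31, 2.03], [-1.54, 1.56], [0.2, 2.42], [-1.41, 4.55], [0.19, 2.02], [-2.57, 2.57]. Speed limits (rad/s): [2.57, 2.57, 3.14, 3.14, 3.14, 3.14, 3.14].

### API

Orientations are given as a 3x3 rotation matrix whose columns are the frame's x, y, z axes.
In Python, from plant import monitor, imaging, manip gives the robot as it stands. The module is installed in compiled form; this text tells all that it offers.
- The arm moves only by the shell command python3 -m crank 'ROWS' [OPENING] [FORCE]. ROWS is JSON, a list of rows, each an object of numbers: "tx", "ty", "tz": the shift along the tool's x, y, z in mm; "roll": the turn about the tool's x in rad. In form: [{"tx": .., "ty": .., "tz": .., "roll": ..}, ...]. A call has 1 to 12 rows; each row is the pose to reach, as a shift and turn from the pose commanded when the call began, along the tool's axes at that moment; what a row does not reach only later rows make up. A row lasts 1/10 s, in which the tool goes at most 50 mm and 8.59 degrees, less where a joint would pass 70% of its speed; a pose out of reach is approached as far as the arm can. A call with a gripper value outside its range is refused whole. OPENING is the opening, from -1 (shut) to 1 (fully open), so that 0 is half open, set as the call begins (- or left out, the last holds). The fingers move at their own pace and stop on an object; FORCE is the grip in N (left out, the last holds). Time passes only in rows, so rows that repeat a pose let the fingers close. It gives the time, the measured TCP pose, the force and the opening at its end, in the units of the state.
- monitor.state(): the state, without advancing time (a new reading comes with each control period).
- imaging.snapshot(name): name is "scene" or "top" or "wrist"; returns a dict with "pixels" (400x640x3 uint8, red, green, blue), "range_z" (400x640 float32, mm along the optical axis (not along the pixel's ray), 0 where there is no reading), "fx", "fy", "cx", "cy" (pixels), "pose" (4x4, takes a point from camera to world coordinates). Camera axes: x right, y down, z forward; pixel columns grow to the right and rows downward; lengths in mm; the calibration is good to about 2 mm. A picture is of the moment at which its call begins.
- manip.hand_in(): hands the job in, once; it reports no verdict.
The state is a dict: "t": time; "joint_positions": joint angles; "qd": joint speeds; "effort": joint torques, N m; "ee_pos": TCP position; "ee_rot": TCP orientation; "wrist_force": force on the tool from outside, world axes, zero at the start; "torque": the same for the moment, N m; "finger_gap": opening from 0.0 (shut) to 1.0 (fully open).
Only numpy, scipy, OpenCV 4.12 (cv2) and the standard library are available. Lean on these libraries where they do the work, as an engineer would, in place of code of your own. Each camera call takes 0.05 s, during which the arm holds its last target.

### The job

Lift the slide carrier with the orange grip off its tray, tilt it to match the reader's sloped dark platen, and press it gently, flat, square and centred over the yellow window until the sprung platen has gone in about halfway (roughly 6 mm). Finish while still gripping the carrier and holding it pressed flush there; do not let go. Leave the blue-grip carrier, tube bucket, bottle and tube rack where they are.

Things in the scene. Friction and masses are not known exactly. Their poses are not given: they have to be found in the camera images.
- carrier: The carrier to use: white plate 84 (x) x 60 (y) x 6 mm (z) with two glass slides and an upright orange grip fin in the middle, 36 long (x), 12 thick (y), from 6 to 40 mm above the plate's underside. Origin: centre of the flat underside; z points up through the fin. 60 to 130 g. Lies flat and loose on the tray. Either way round along x is equally good.
- spare: Bystander: an identical carrier with a blue grip fin on the same tray, its centre 100 to 160 mm from the other. Same origin and axes. The two swap places from start to start.
- tray: Fixed flat grey tray, 150 (x) x 260 (y) x 8 mm, without a rim; the carriers lie on top, 8 mm above the bench. Origin: centre of its underside.
- reader: Fixed reader: grey base 150 (x) x 130 (y) x 20 mm; two cheeks at y = +-58 mm, 89 mm high, carry a clamped blue cradle on a level pivot along y, 75 mm above the bench. Origin: centre of the base's underside. The platen faces up and leans towards the reader's +x side (roughly away from the robot), low edge there. Slope 11 to 31 degrees from level, differs each start; it does not give when pressed.
- platen_face (a point): Centre of the dark platen's flat face, 96 (x, down the slope) x 70 (y, level) mm, with a yellow window 60 (x) x 36 (y) mm in its middle. z: outward normal of the face. It lies 34 mm above the pivot along the normal, 103 to 109 mm above the bench, and moves in with the platen. Nothing beside it stands proud of the face.
- platen (a joint): How far the platen has been pushed in along its normal (m): 0 at rest, 0.012 at the bottom stop. Spring-backed: 1.4 N to start moving, then 0.7 N per mm (about 5.6 N at 6 mm). It springs back out when let go. It does not rock.
- bucket: Bystander: black rotor bucket 110 (x) x 164 (y) mm, 60 mm high, with red tube insert and a few red-capped tubes up to 93 mm high, beyond the work. Origin: centre of its underside.
- bottle: Bystander: white bottle, 60 mm diameter, 120 mm high, blue cap. Origin: centre of its underside.
- rack: Bystander: orange tube rack 70 (x) x 150 (y) mm with capped tubes up to 85 mm high. Origin: centre of its underside.
There are look-alikes about, which are no part of the job. Leave any green look-alike of the carrier alone. There is more than one size of the reader; the job needs the larger.

How it is judged:
By the outcome, as a careful person would: the job done as asked, in the order asked, and still so for the second after the job is handed in, while the arm keeps its last pose, push and grip.
It also fails if it takes over 35 s, if anything falls off the work surface, if the arm or the gripper's body presses on something with over 40 N, if the wrist force passes 120 N, or if a joint passes its speed limit or range.

## Working session

There is one attempt and no reset: what is moved stays moved. The work goes in short steps, Python scripts to look and compute and a shell command to move; the robot and the scene stay as the last step left them, time stands still between calls to the robot, and variables do not carry over. Pictures are saved under pics/ and viewed, and the job is handed in when it is done.

```bash
mkdir -p pics; ls; python3 - <<'E'
from plant import monitor, imaging
import cv2,numpy as np,pickle
s=monitor.state(); print({k:np.round(v,3).tolist() for k,v in s.items()})
for n in ["scene","top","wrist"]:
    d=imaging.snapshot(n); pickle.dump(d,open(f"pics/{n}0.pkl","wb"))
    cv2.imwrite(f"pics/{n}0.png",d["pixels"][:,:,::-1]); print(n,d["fx"],d["cx"],d["cy"],np.round(d["pose"],3).tolist())
E
```

```text
pics
{'t': 0.0, 'joint_positions': [1.609, 0.502, -0.427, 1.551, 0.221, 1.138, -0.21], 'qd': [0.001, -0.001, -0.002, 0.001, 0.001, -0.001, 0.001], 'effort': [0.001, -56.952, -5.817, -28.094, 0.01, 0.012, 0.0], 'ee_pos': [144.651, -632.974, 217.759], 'ee_rot': [[-0.0, 0.975, 0.223], [0.002, 0.223, -0.975], [-1.0, 0.0, -0.002]], 'wrist_force': [0.965, 0.013, -0.085], 'torque': [-0.022, 0.04, -0.047], 'finger_gap': 0.999}
scene 364.36384993025814 313.1095577785008 193.11245583964887 [[-0.433, 0.642, -0.633, 1296.512], [0.901, 0.311, -0.302, 351.654], [0.003, -0.701, -0.713, 885.666], [0.0, 0.0, 0.0, 1.0]]
top 397.0870717215908 322.44417727075887 196.05950292773161 [[0.014, -0.998, 0.064, 468.73], [-1.0, -0.014, 0.002, 2.963], [-0.001, -0.064, -0.998, 1399.741], [0.0, 0.0, 0.0, 1.0]]
wrist 324.80796168769405 320.09681409879227 204.3477612627724 [[0.223, -0.94, -0.258, 209.427], [-0.975, -0.215, -0.058, -619.602], [-0.001, 0.265, -0.964, 373.142], [0.0, 0.0, 0.0, 1.0]]
```

View pics/scene0.png

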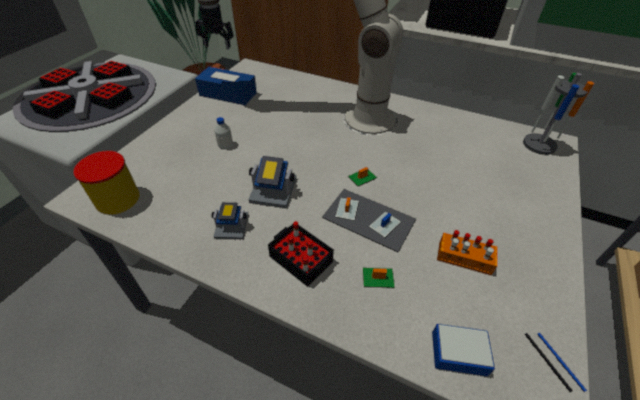

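View pics/top0.png

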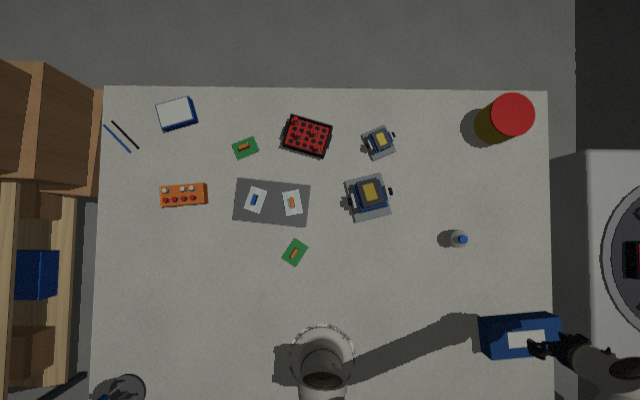

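View pics/wrist0.png

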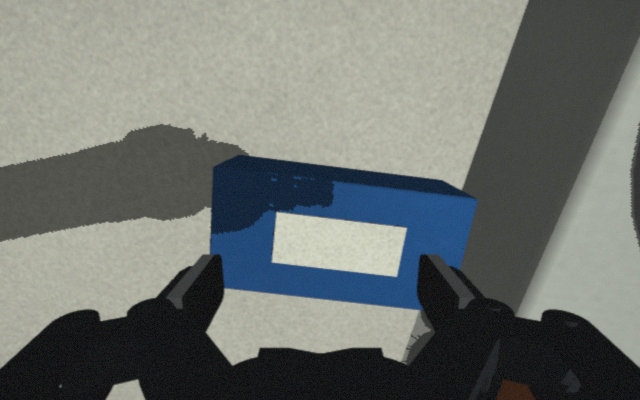

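The candidates in the top view:
- **Carriers:** the orange fin on a white plate on the tray at (291,202) is the target. The blue fin at (255,200) is the spare. The orange fins on green plates at (245,148) and (295,252) are look-alikes.
- **Readers:** the larger is at (368,197), the smaller decoy at (378,142).

I'll confirm these in a crop and measure.

```bash
cat > h.py <<'E'
import numpy as np,cv2,pickle
def ld(n): return pickle.load(open(f"pics/{n}.pkl","rb"))
def cloud(d):
    z=d["range_z"].astype(float); v,u=np.mgrid[:z.shape[0],:z.shape[1]]
    P=np.stack([(u-d["cx"])/d["fx"]*z,(v-d["cy"])/d["fy"]*z,z],-1)
    W=P@d["pose"][:3,:3].T+d["pose"][:3,3]; W[z<=0]=np.nan; return W
def plane(P):
    for _ in range(4):
        c=P.mean(0); n=np.linalg.svd(P-c)[2][2]; n*=np.sign(n[2]); r=(P-c)@n; P=P[abs(r)<max(2*r.std(),.5)]
    return c,n,r.std(),len(P)
def snap(n,name):
    from plant import imaging
    d=imaging.snapshot(n); pickle.dump(d,open(f"pics/{name}.pkl","wb")); cv2.imwrite(f"pics/{name}.png",d["pixels"][:,:,::-1]); return d
E
python3 - <<'E'
from h import *
d=ld("top0"); W=cloud(d); im=d["pixels"]
for p in [(291,202),(255,200),(371,191),(378,141),(272,203),(310,150),(460,238),(183,194)]: print(p,np.round(W[p[1],p[0]],1))
hsv=cv2.cvtColor(im,cv2.COLOR_RGB2HSV)
def comp(lo,hi,nm,box):
    m=cv2.inRange(hsv,lo,hi); mm=np.zeros_like(m); x0,y0,x1,y1=box; mm[y0:y1,x0:x1]=m[y0:y1,x0:x1]
    v,u=np.nonzero(mm); P=W[v,u]; P=P[~np.isnan(P[:,0])]; print(nm,len(u),np.round(np.median(P,0),1),cv2.minAreaRect(P[:,:2].astype(np.float32)));return P
comp((5,120,100),(20,255,255),"orange",(280,185,305,220))
P=comp((20,120,100),(35,255,255),"yellow",(350,175,390,210)); print(plane(P))
cv2.imwrite("pics/crop0.png",cv2.resize(im[120:270,220:420,::-1],None,fx=4,fy=4,interpolation=cv2.INTER_CUBIC))
E
```

```text
(291, 202) [534.2 112.9  48.2]
(255, 200) [539.3 235.6  49.3]
(371, 191) [ 571.1 -152.6  104.9]
(378, 141) [ 742.5 -178.5   76.8]
(272, 203) [531.8 183.    6.1]
(310, 150) [715.7  51.4  38.9]
(460, 238) [ 422.7 -437.3  119. ]
(183, 194) [556.2 480.9  51.7]
orange 33 [534.2 112.6  48.5] ((535.95458984375, 111.87678527832031), (38.19955825805664, 10.830503463745117), 10.540550231933594)
yellow 178 [ 567.8 -148.6  105.1] ((569.1339111328125, -148.1320037841797), (54.593505859375, 34.808494567871094), 15.035987854003906)
(array([ 568.2987576 , -148.44999992,  105.92609704]), array([0.37959588, 0.07864513, 0.92180362]), np.float64(1.7027964113289935), 153)
```

View pics/crop0.png

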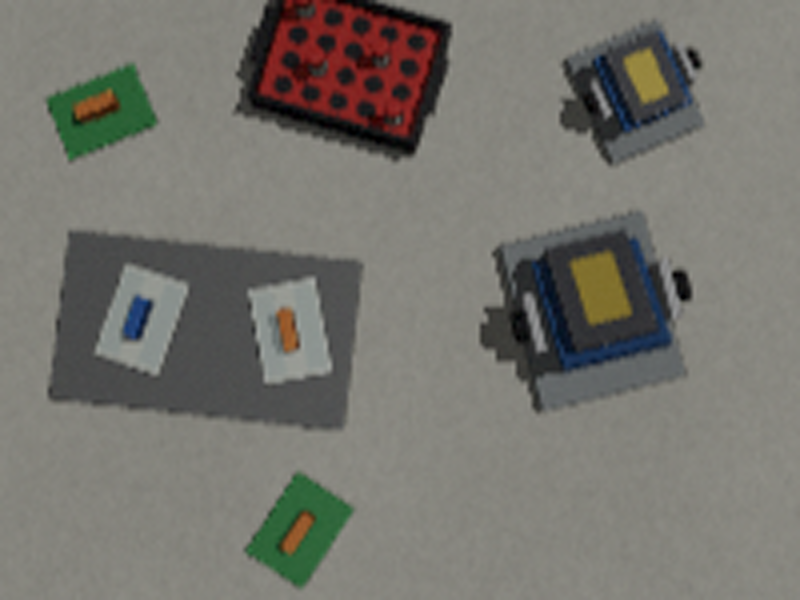

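The crop confirms the target: the orange fin on a white plate on the grey tray at crop (290,330), and the large reader at crop (600,290). Next I move over the reader for a wrist view.

```bash
python3 -m crank '[{"ty":492,"tz":-378},{"ty":492,"tz":-378},{"ty":492,"tz":-378},{"ty":492,"tz":-378},{"ty":492,"tz":-378},{"ty":492,"tz":-378},{"ty":492,"tz":-378},{"ty":492,"tz":-378},{"ty":492,"tz":-378},{"ty":492,"tz":-378},{"ty":492,"tz":-378},{"ty":492,"tz":-378}]'
```

```text
schema error: expected keys tx, ty, tz, roll
```

```bash
python3 -m crank '[{"tx":0,"ty":492,"tz":-378,"roll":0},{"tx":0,"ty":492,"tz":-378,"roll":0},{"tx":0,"ty":492,"tz":-378,"roll":0},{"tx":0,"ty":492,"tz":-378,"roll":0},{"tx":0,"ty":492,"tz":-378,"roll":0},{"tx":0,"ty":492,"tz":-378,"roll":0},{"tx":0,"ty":492,"tz":-378,"roll":0},{"tx":0,"ty":492,"tz":-378,"roll":0},{"tx":0,"ty":492,"tz":-378,"roll":0},{"tx":0,"ty":492,"tz":-378,"roll":0},{"tx":0,"ty":492,"tz":-378,"roll":0},{"tx":0,"ty":492,"tz":-378,"roll":0}]'
```

```text
t: 1.35
ee_pos: [528.1, -169.7, 218.8]
ee_rot: [[-0.0, 0.975, 0.222], [-0.0, 0.222, -0.975], [-1.0, -0.0, 0.0]]
wrist_force: [0.9, -0.4, -0.3]
finger_gap: 1.003
```

```bash
python3 -m crank '[{"tx":0,"ty":15,"tz":-10,"roll":0},{"tx":0,"ty":15,"tz":-10,"roll":0},{"tx":0,"ty":15,"tz":-10,"roll":0}]'; python3 - <<'E'
from h import *
d=snap("wrist","w1"); W=cloud(d); im=d["pixels"]
hsv=cv2.cvtColor(im,cv2.COLOR_RGB2HSV)
m=cv2.inRange(hsv,(20,120,80),(35,255,255)); v,u=np.nonzero(m); P=W[v,u]; P=P[~np.isnan(P[:,0])]
print(len(P),np.median(P,0),plane(P)); print(cv2.minAreaRect(np.stack([u,v],1).astype(np.float32)))
E
```

```text
t: 1.65
ee_pos: [539.1, -158.3, 218.3]
ee_rot: [[-0.001, 0.975, 0.224], [-0.0, 0.224, -0.975], [-1.0, -0.001, -0.0]]
wrist_force: [-0.7, 0.2, -1.4]
finger_gap: 0.997
2840 [ 569.80978035 -151.49282955  105.60095224] (array([ 570.02431965, -151.40664399,  105.58075728]), array([0.38595693, 0.10335916, 0.91670831]), np.float64(0.5795658439262982), 2584)
((197.872314453125, 202.1446990966797), (77.56759643554688, 316.1747131347656), 71.30696105957031)
```

View pics/w1.png

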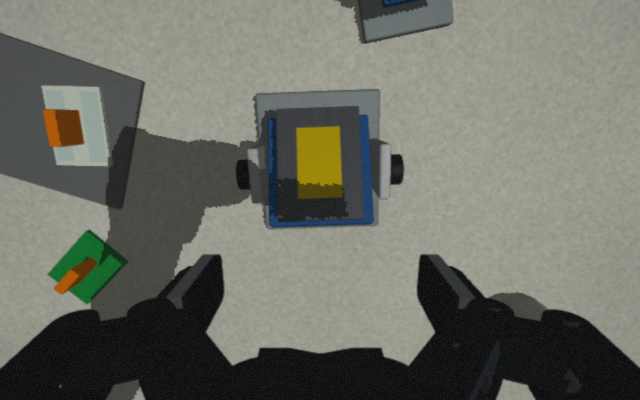

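```bash
python3 - <<'E'
from h import *
d=ld("w1"); W=cloud(d); im=d["pixels"]
hsv=cv2.cvtColor(im,cv2.COLOR_RGB2HSV)
m=cv2.inRange(hsv,(20,120,40),(35,255,255)); m[:, :280]=0; m[:,360:]=0; m[:110]=0;m[220:]=0
m=cv2.morphologyEx(m,cv2.MORPH_CLOSE,np.ones((5,5)))
cn=max(cv2.findContours(m,0,1)[0],key=cv2.contourArea); r=cv2.minAreaRect(cn); print(r)
box=cv2.boxPoints(r)
R=d["pose"][:3,:3];t=d["pose"][:3,3]
# platen region
reg=W[112:215,282:354].reshape(-1,3); reg=reg[~np.isnan(reg[:,0])]
reg=reg[(reg[:,2]>80)]
c,n,s,k=plane(reg); print("plane",c,n,s,k,np.degrees(np.arccos(n[2])),np.degrees(np.arctan2(n[1],n[0])))
def ray(u,v):
    q=R@np.array([(u-d["cx"])/d["fx"],(v-d["cy"])/d["fy"],1]); return t+q*((c-t)@n)/(q@n)
B=np.array([ray(*p) for p in box]); print(np.round(B,1)); print("centre",B.mean(0)); 
E0=[(B[(i+1)%4]-B[i]) for i in range(4)]
for e in E0: print(np.linalg.norm(e),np.degrees(np.arctan2(e[1],e[0])))
for v in range(85,235,6): print(v,np.round(W[v,320],1),im[v,320])
for u in range(240,410,8): print(u,np.round(W[165,u],1),im[165,u])
big=cv2.resize(im[80:240,225:415,::-1],None,fx=4,fy=4,interpolation=cv2.INTER_CUBIC); big=np.clip(big.astype(float)*1.6,0,255).astype(np.uint8); cv2.imwrite("pics/w1c.png",big[:600])
E
```

```text
((318.6490783691406, 162.06915283203125), (71.49849700927734, 44.86294937133789), 88.31531524658203)
plane [ 566.64056617 -151.03834552  106.77124257] [0.38593038 0.1036677  0.91668465] 0.540065684637115 6522 23.5538861243736 15.035727016800223
[[ 589.7 -126.6   94.3]
 [ 599.2 -162.9   94.4]
 [ 545.4 -176.4  118.6]
 [ 536.2 -141.3  118.5]]
centre [ 567.6133222  -151.79455504  106.44722536]
37.519545453262815 -75.43084881935633
60.532982759427206 -165.87547990587686
36.3341980175917 104.69232056230621
60.62303662976607 15.347279841181173
85 [ 634.2 -137.7    0.9] [160 162 150]
91 [ 627.1 -139.3   18.2] [91 94 93]
97 [ 621.3 -140.7   19.2] [107 115 116]
103 [ 615.5 -142.    20.5] [108 115 114]
109 [ 608.6 -143.6   87.3] [65 65 68]
115 [ 603.8 -144.7   90.8] [61 65 66]
121 [ 599.1 -145.7   93.2] [64 64 66]
127 [ 594.4 -146.8   94.6] [130 112  10]
133 [ 589.7 -147.9   96.1] [155 135  10]
139 [ 585.1 -148.9   99.8] [155 132  10]
145 [ 580.5 -150.   101.8] [158 134  10]
151 [ 575.9 -151.1  102.9] [156 134  10]
157 [ 571.2 -152.1  104.2] [156 134  10]
163 [ 566.8 -153.2  107.4] [158 136  10
[... 600 characters left out ...]
  83.8] [24 56 91]
280 [ 557.8 -121.4  107.1] [61 61 64]
288 [ 559.4 -127.9  108.2] [63 65 71]
296 [ 560.9 -134.3  107.9] [79 76 62]
304 [ 562.3 -140.7  107.9] [158 136  10]
312 [ 563.7 -147.1  107.6] [158 135  10]
320 [ 565.2 -153.5  107.2] [159 137  10]
328 [ 566.7 -159.9  107.4] [160 138  10]
336 [ 568.4 -166.2  109.5] [159 137  10]
344 [ 569.5 -172.8  106.9] [63 64 68]
352 [ 571.2 -179.   108.7] [66 67 73]
360 [ 572.6 -185.5  108. ] [64 66 69]
368 [ 571.7 -195.7   86.9] [ 34  66 108]
376 [ 571.3 -206.3   68.5] [52 56 56]
384 [ 575.4 -208.4   91.8] [147 151 151]
392 [ 576.5 -216.3   87. ] [29 29 32]
400 [ 578.1 -223.    88. ] [35 38 38]
408 [ 5.722e+02 -2.563e+02 -4.000e-01] [155 155 143]
```

View pics/w1c.png

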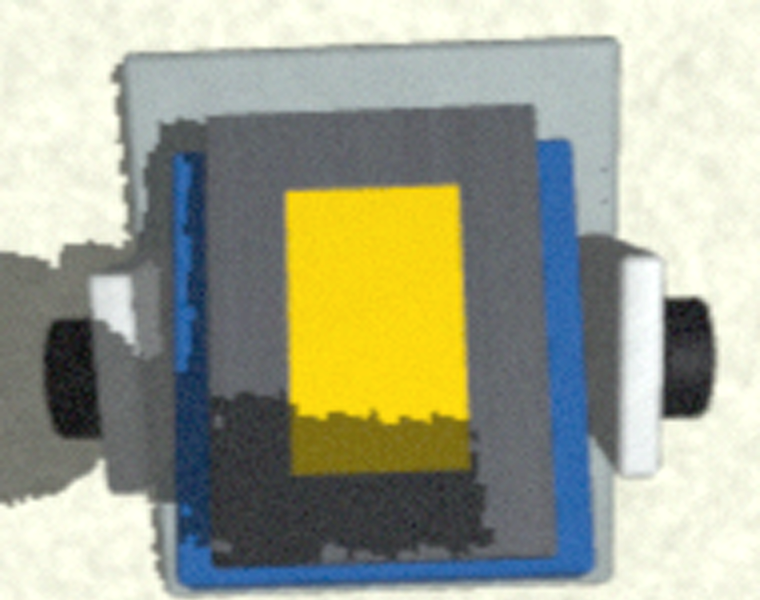

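The dark platen face has its yellow window at about (318,162) px. That puts the face centre at (567.6, -151.8, 106.4), slope 23.5°, yaw 15°. The pivot height works out at 75.3, which matches the given 75.

The moves allow no tool tilt, so the carrier has to pivot in the jaws, about the jaw axis. I'll use a light grip on a small patch. Next, a view over the carrier.

```bash
python3 -m crank '[{"tx":0,"ty":26,"tz":-264,"roll":0},{"tx":0,"ty":26,"tz":-264,"roll":0},{"tx":0,"ty":26,"tz":-264,"roll":0},{"tx":0,"ty":26,"tz":-264,"roll":0},{"tx":0,"ty":26,"tz":-264,"roll":0},{"tx":0,"ty":26,"tz":-264,"roll":0},{"tx":0,"ty":26,"tz":-264,"roll":0},{"tx":0,"ty":26,"tz":-264,"roll":0},{"tx":0,"ty":26,"tz":-264,"roll":0}]'; python3 - <<'E'
from h import *
d=snap("wrist","w2"); W=cloud(d); im=d["pixels"]
hsv=cv2.cvtColor(im,cv2.COLOR_RGB2HSV)
m=cv2.inRange(hsv,(3,150,60),(20,255,255)); v,u=np.nonzero(m); P=W[v,u]; P=P[~np.isnan(P[:,0])]
T=P[(P[:,2]>44)&(P[:,2]<52)&(abs(P[:,0]-535)<40)&(abs(P[:,1]-112)<40)]; print(len(T),T.mean(0),cv2.minAreaRect(T[:,:2].astype(np.float32)))
m=(hsv[...,1]<60)&(hsv[...,2]>90)&(abs(W[...,2]-14)<4)&(abs(W[...,0]-535)<60)&(abs(W[...,1]-112)<60)
T=W[m]; print(len(T),T.mean(0),cv2.minAreaRect(T[:,:2].astype(np.float32)))
E
```

```text
t: 2.6
ee_pos: [506.5, 101.9, 218.5]
ee_rot: [[-0.0, 0.976, 0.219], [-0.001, 0.219, -0.976], [-1.0, -0.001, 0.001]]
wrist_force: [0.4, -0.6, -0.1]
finger_gap: 1.001
388 [534.02197173 108.65484782  48.18314633] ((533.52978515625, 108.61396026611328), (34.94852828979492, 10.112162590026855), 12.603696823120117)
3680 [536.04016074 108.13634844  14.34676463] ((537.1424560546875, 112.28076934814453), (115.77928161621094, 111.73389434814453), 0.09198863059282303)
```

View pics/w2.png

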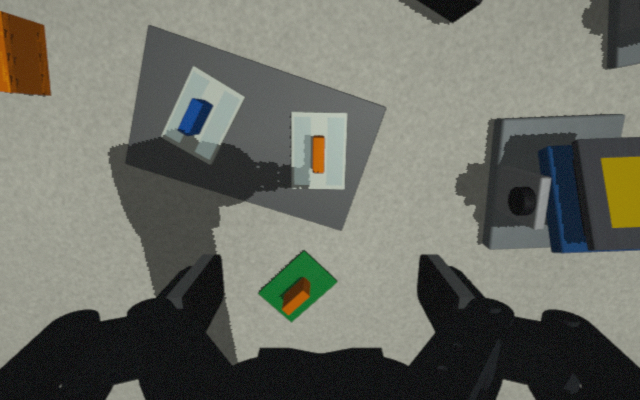

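The orange fin on its white plate shows at (318,155) px, aligned with the tool. Fin centre is (534, 108.6), top 48.2, yaw 12.6°, as expected. I'll grip its upper part near the far end, so the patch is small and the carrier can pivot.

```bash
python3 -m crank '[{"tx":0,"ty":45,"tz":-0.5,"roll":0},{"tx":50,"ty":45,"tz":-0.5,"roll":0},{"tx":100,"ty":45,"tz":-0.5,"roll":0},{"tx":145,"ty":45,"tz":-0.5,"roll":0},{"tx":165,"ty":45,"tz":-0.5,"roll":0},{"tx":176,"ty":45,"tz":-0.5,"roll":0},{"tx":176,"ty":45,"tz":-0.5,"roll":0},{"tx":176,"ty":45,"tz":-0.5,"roll":0}]'; python3 -m crank '[{"tx":0,"ty":0,"tz":0,"roll":0},{"tx":0,"ty":0,"tz":0,"roll":0},{"tx":0,"ty":0,"tz":0,"roll":0},{"tx":0,"ty":0,"tz":0,"roll":0},{"tx":0,"ty":0,"tz":0,"roll":0},{"tx":0,"ty":0,"tz":0,"roll":0},{"tx":0,"ty":0,"tz":0,"roll":0},{"tx":0,"ty":0,"tz":0,"roll":0}]' -1 20; python3 - <<'E'
from h import *
snap("wrist","w3")
E
```

```text
t: 3.45
ee_pos: [551.0, 115.2, 43.9]
ee_rot: [[0.002, 0.975, 0.222], [0.0, 0.222, -0.975], [-1.0, 0.002, 0.0]]
wrist_force: [0.0, 0.5, 0.5]
finger_gap: 1.002
t: 4.25
ee_pos: [549.8, 115.6, 42.8]
ee_rot: [[-0.0, 0.975, 0.223], [0.0, 0.223, -0.975], [-1.0, -0.0, -0.0]]
wrist_force: [-0.4, -0.1, -0.2]
finger_gap: 0.003
```

View pics/w3.png

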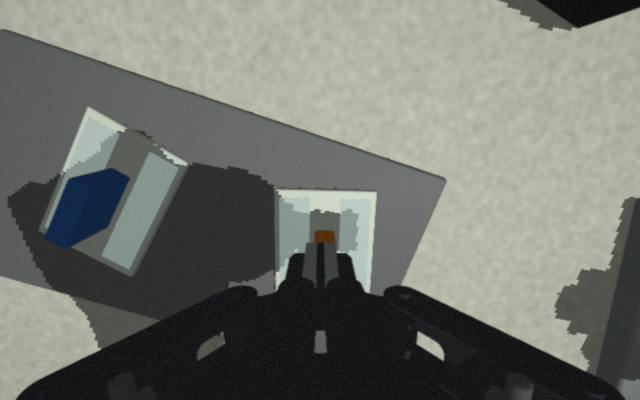

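```bash
python3 - <<'E'
from h import *
d=ld("w3"); W=cloud(d); im=d["pixels"]
for p in [(325,233),(325,240),(318,235),(333,240),(280,192),(375,193),(276,240),(372,250),(325,200),(325,262),(310,262),(300,285)]: print(p,np.round(W[p[1],p[0]],1),im[p[1],p[0]])
cv2.imwrite("pics/w3c.png",cv2.resize(im[170:330,240:410,::-1],None,fx=4,fy=4,interpolation=cv2.INTER_CUBIC)[:600])
d=snap("top","t3"); cv2.imwrite("pics/t3c.png",cv2.resize(d["pixels"][160:260,220:340,::-1],None,fx=5,fy=5,interpolation=cv2.INTER_CUBIC))
E
```

```text
(325, 233) [550.8 111.6  20.3] [87 49 17]
(325, 240) [551.1 111.9  32.2] [86 49 10]
(318, 235) [549.8 115.6  23.5] [85 47 10]
(333, 240) [552.1 107.6  32.3] [85 49 14]
(280, 192) [567.2 142.3  13.3] [200 208 194]
(375, 193) [579.1  88.2  13.8] [201 210 196]
(276, 240) [537.9 138.9  14.8] [92 93 89]
(372, 250) [544.1  80.4  13.8] [160 168 155]
(325, 200) [568.8 115.8  15.3] [207 214 200]
(325, 262) [560.5 114.8  80.5] [59 64 61]
(310, 262) [558.7 120.5  79.4] [61 61 61]
(300, 285) [561.2 123.7 103.1] [27 31 30]
```

View pics/w3c.png

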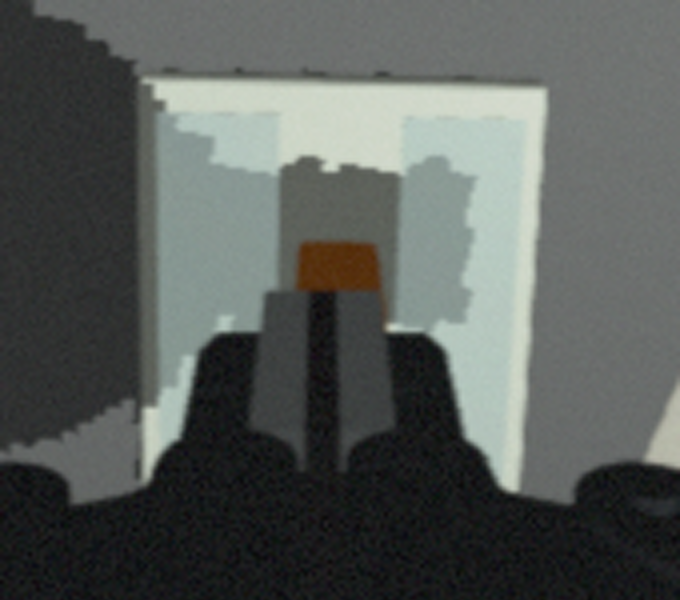

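View pics/t3c.png

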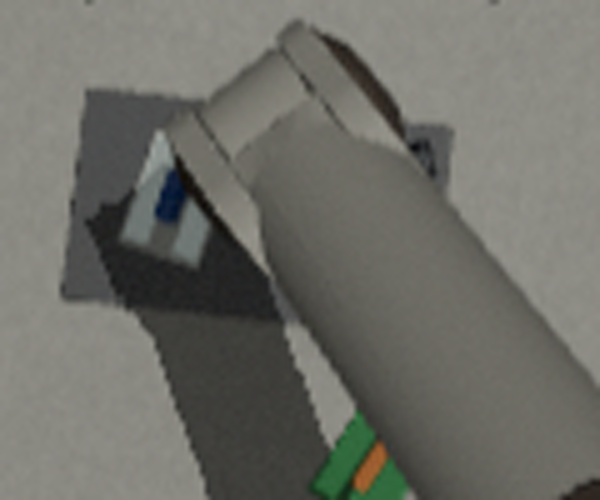

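```bash
python3 - <<'E'
from h import *
from plant import monitor
d=ld("w3"); W=cloud(d); im=d["pixels"]
for u in (312,320,330): 
  for v in range(234,300,6): print((u,v),np.round(W[v,u],1),im[v,u])
for u in range(285,360,6): print((u,250),np.round(W[250,u],1),im[250,u])
s=monitor.state(); print(s["finger_gap"],s["ee_pos"])
E
```

```text
(312, 234) [546.3 118.5  14.5] [91 96 88]
(312, 240) [542.6 117.7  14.7] [90 94 86]
(312, 246) [559.1 120.2  63.7] [63 67 67]
(312, 252) [559.5 120.1  71.2] [60 64 65]
(312, 258) [559.3 119.9  76.6] [60 66 64]
(312, 264) [559.  119.7  81.6] [61 63 62]
(312, 270) [559.  119.6  86.5] [66 70 67]
(312, 276) [559.4 119.6  92. ] [63 68 67]
(312, 282) [560.3 119.6  98. ] [32 33 32]
(312, 288) [560.  119.5 101.4] [12 15 13]
(312, 294) [560.5 119.5 105.9] [24 28 28]
(320, 234) [550.1 114.5  21.9] [88 49 11]
(320, 240) [550.8 114.6  33.1] [87 48 23]
(320, 246) [560.  116.7  63.9] [21 17 15]
(320, 252) [nan nan nan] [20 18 16]
(320, 258) [560.1 116.8  76.8] [20 18 23]
(320, 264) [559.6 116.6  81.2] [20 23 16]
(320, 270) [559.9 116.7  86.9] [26 30 27]
(320, 276) [560.6 116.9  93.1] [18 21 21]
(320, 282) [558.3 116.4  93.2] [25 28 25]
(320, 288) [556.  115.8  93.2] [24 22 26]
(320, 294) [553.3 115.2  92.6] [28 26 29]
(330, 234) [551.6 108.9  22.4] [85 48 10]
(330, 240) [551.4 109.1  31.4] [86 48 10]
(330, 246) [561.  112.4  64.1] [62 65 64]
(330, 252) [560.9 112.6  70.5] [63 66 63]
(330, 258) [56
[... 205 characters left out ...]
) [562.2 113.9 103.1] [14 21 16]
(330, 294) [561.9 113.9 106.2] [20 19 22]
(285, 250) [532.4 132.3  14.2] [134 150 144]
(291, 250) [533.4 128.8  14.6] [133 149 143]
(297, 250) [534.  125.2  14.1] [163 180 173]
(303, 250) [535.7 121.7  16.2] [132 149 142]
(309, 250) [558.3 121.3  66.9] [61 65 64]
(315, 250) [559.3 118.8  68. ] [61 63 61]
(321, 250) [560.  116.3  68.3] [25 27 28]
(327, 250) [560.5 113.8  68.1] [60 64 62]
(333, 250) [561.3 111.3  68.6] [62 66 64]
(339, 250) [540.1 100.3  15. ] [141 156 151]
(345, 250) [540.7  96.7  14.6] [137 155 148]
(351, 250) [nan nan nan] [166 182 176]
(357, 250) [542.2  89.5  14.2] [178 195 187]
0.000897695950411883 [549.83213039 115.54127756  42.75193388]
```

```bash
python3 - <<'E'
from h import *
d=snap("scene","s3"); W=cloud(d); im=d["pixels"]
cv2.imwrite("pics/s3c.png",cv2.resize(im[130:260,280:430,::-1],None,fx=5,fy=5,interpolation=cv2.INTER_CUBIC)[:600])
R=d["pose"][:3,:3];t=d["pose"][:3,3]
for n,p in dict(tip=[549.8,115.6,34.8],t62=[549.8,115.6,62],tcp=[549.8,115.6,42.8]).items():
    q=R.T@(np.array(p)-t); print(n,q[0]/q[2]*d["fx"]+d["cx"],q[1]/q[2]*d["fy"]+d["cy"],q[2])
E
```

```text
tip 347.3071354914775 206.90883197248567 1150.5280186754026
t62 347.92429078069136 201.00509161210755 1131.125298384618
tcp 347.48648018832216 205.1932110522949 1144.8213362369365
```

View pics/s3c.png

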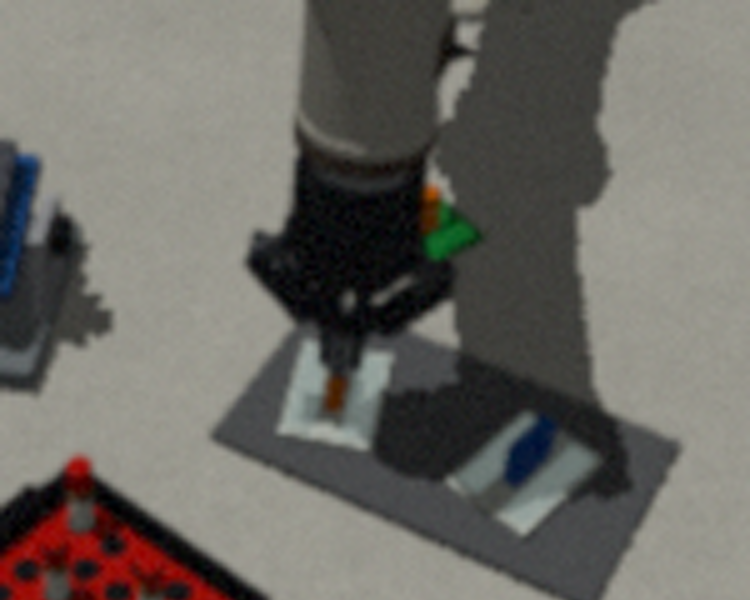

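```bash
python3 -m crank '[{"tx":0,"ty":0,"tz":0,"roll":0},{"tx":0,"ty":0,"tz":3,"roll":0},{"tx":0,"ty":0,"tz":3,"roll":0},{"tx":0,"ty":0,"tz":3,"roll":0},{"tx":0,"ty":0,"tz":3,"roll":0},{"tx":8,"ty":0,"tz":3,"roll":0},{"tx":16,"ty":0,"tz":3,"roll":0},{"tx":25,"ty":0,"tz":3,"roll":0},{"tx":25,"ty":0,"tz":3,"roll":0}]' 0.2 20;  python3 -m crank '[{"tx":0,"ty":0,"tz":0,"roll":0},{"tx":0,"ty":0,"tz":0,"roll":0},{"tx":0,"ty":0,"tz":0,"roll":0},{"tx":0,"ty":0,"tz":0,"roll":0},{"tx":0,"ty":0,"tz":0,"roll":0}]' -1 20; python3 - <<'E'
from h import *
snap("wrist","w4")
E
```

```text
t: 5.3
ee_pos: [549.1, 112.3, 16.0]
ee_rot: [[-0.003, 0.975, 0.223], [-0.001, 0.223, -0.975], [-1.0, -0.003, -0.0]]
wrist_force: [-1.1, -0.6, 0.3]
finger_gap: 0.606
t: 5.8
ee_pos: [550.9, 112.8, 18.2]
ee_rot: [[0.001, 0.975, 0.223], [0.0, 0.223, -0.975], [-1.0, 0.001, -0.0]]
wrist_force: [-0.3, 1.3, 0.4]
finger_gap: 0.132
```

View pics/w4.png

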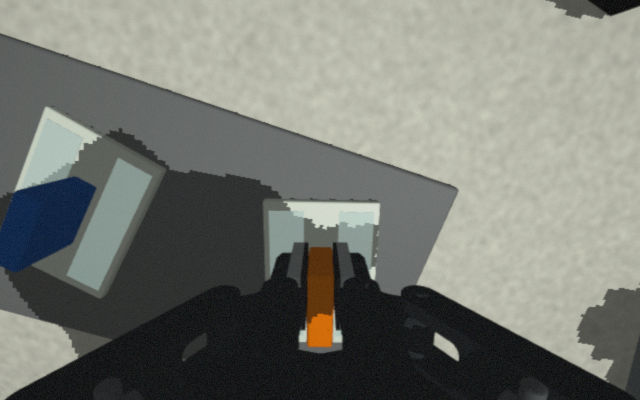

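The jaws hold the fin: gap 0.132, about 11 mm. The earlier close ended above the fin because the pads sit about 20 mm farther back than stated. Lifting.

```bash
python3 -m crank '[{"tx":-10,"ty":0,"tz":0,"roll":0},{"tx":-25,"ty":0,"tz":0,"roll":0},{"tx":-60,"ty":0,"tz":0,"roll":0},{"tx":-100,"ty":0,"tz":0,"roll":0},{"tx":-135,"ty":0,"tz":0,"roll":0},{"tx":-150,"ty":0,"tz":0,"roll":0},{"tx":-150,"ty":0,"tz":0,"roll":0},{"tx":-150,"ty":0,"tz":0,"roll":0}]'; python3 - <<'E'
from h import *
from plant import monitor
d=snap("wrist","w5"); W=cloud(d); im=d["pixels"]
s=monitor.state(); p=s["ee_pos"];R=s["ee_rot"]
L=(W-p)@R  # tool coords
for u,v in [(320,215),(320,225),(280,215),(275,230),(360,215),(365,230),(320,250),(320,270),(320,300),(320,330),(300,243),(340,243),(298,250),(345,250)]: print((u,v),np.round(L[v,u],1),im[v,u])
print(p,s["finger_gap"],s["wrist_force"])
E
```

```text
t: 6.65
ee_pos: [550.0, 112.0, 167.2]
ee_rot: [[-0.001, 0.975, 0.223], [-0.001, 0.223, -0.975], [-1.0, -0.001, 0.001]]
wrist_force: [0.1, -1.0, -1.0]
finger_gap: 0.134
(320, 215) [ 3.9 17.1  1.2] [202 212 198]
(320, 225) [ 2.6 12.1  1.2] [201 213 196]
(280, 215) [  2.1  17.6 -19.2] [133 146 141]
(275, 230) [  3.    9.2 -22.2] [133 148 143]
(360, 215) [ 3.1 17.3 21.7] [181 199 192]
(365, 230) [ 1.6  9.7 24.4] [137 153 147]
(320, 250) [-2.4  0.3  1.2] [87 52 23]
(320, 270) [-25.1   0.5   1.2] [87 49 12]
(320, 300) [-30.6 -11.1   1.2] [95 52 19]
(320, 330) [-30.8 -26.1   1.2] [200 106  10]
(300, 243) [-17.9  10.4  -7.9] [65 71 70]
(340, 243) [-18.9  10.8  10.2] [67 71 69]
(298, 250) [-26.9  10.8  -8.3] [62 65 65]
(345, 250) [-26.2  10.5  12. ] [59 61 59]
[549.44102465 111.92799253 166.42820032] 0.13008929362015192 [-0.22816501  0.20539849 -1.4481382 ]
```

View pics/w5.png

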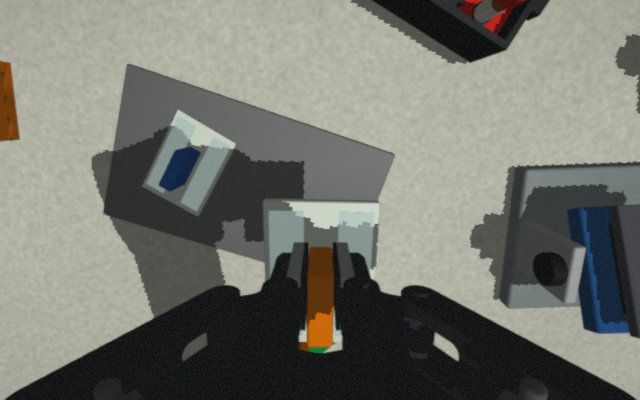

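The carrier is held level: plate top at +3 mm along tool x, fin top at -31. The grip patch is about 11 × 13 mm, at carrier x≈+12. Next I carry it to a spot above the high side of the platen, aligning yaw on the way.

```bash
python3 -m crank '[{"tx":0,"ty":-4,"tz":40,"roll":0},{"tx":0,"ty":-8,"tz":85,"roll":0},{"tx":0,"ty":-13,"tz":130,"roll":-0.01},{"tx":0,"ty":-17,"tz":175,"roll":-0.02},{"tx":0,"ty":-21,"tz":215,"roll":-0.03},{"tx":0,"ty":-25,"tz":245,"roll":-0.037},{"tx":5,"ty":-25,"tz":259,"roll":-0.037},{"tx":15,"ty":-25,"tz":259,"roll":-0.037},{"tx":15,"ty":-25,"tz":259,"roll":-0.037},{"tx":15,"ty":-25,"tz":259,"roll":-0.037}]'; python3 - <<'E'
from h import *
d=snap("wrist","w6"); snap("scene","s6")
from plant import monitor
s=monitor.state(); print(s["ee_pos"],s["wrist_force"],s["finger_gap"])
E
```

```text
t: 7.7
ee_pos: [583.3, -142.0, 151.8]
ee_rot: [[-0.002, 0.965, 0.263], [0.002, 0.263, -0.965], [-1.0, -0.001, -0.002]]
wrist_force: [-0.2, 0.5, -1.4]
finger_gap: 0.132
[ 584.10657009 -142.7853771   152.91008286] [ 0.52104942 -0.67247761 -1.25013772] 0.13422103555077447
```

View pics/w6.png

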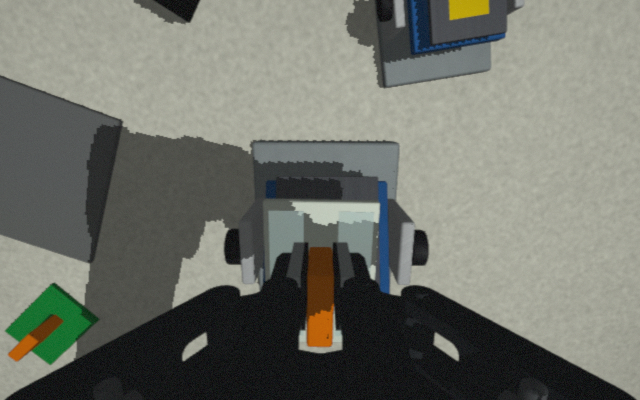

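```bash
python3 -m crank '[{"tx":5,"ty":0,"tz":3.5,"roll":0},{"tx":13,"ty":0,"tz":3.5,"roll":0},{"tx":13,"ty":0,"tz":3.5,"roll":0},{"tx":13,"ty":0,"tz":3.5,"roll":0}]'; python3 - <<'E'
from h import *
from plant import monitor
d=snap("wrist","w7"); W=cloud(d); im=d["pixels"]
s=monitor.state(); print(s["ee_pos"],s["wrist_force"]); p=s["ee_pos"];R=s["ee_rot"]; print(np.degrees(np.arctan2(R[1,1],R[0,1])))
L=(W-p)@R
c,n,ss,k=plane(W[208:236,288:352].reshape(-1,3)[~np.isnan(W[208:236,288:352].reshape(-1,3)[:,0])]) ; print("plate n tool",R.T@n,ss)
for v in (182,188,194,200):
  print(v,[(u,im[v,u].tolist(),np.round(W[v,u],0).tolist()) for u in range(258,400,6)])
cv2.imwrite("pics/w7c.png",np.clip(cv2.resize(im[130:310,230:420,::-1],None,fx=4,fy=4,interpolation=cv2.INTER_CUBIC)[:600].astype(float)*1.5,0,255))
E
```

```text
t: 8.2
ee_pos: [584.5, -148.7, 139.4]
ee_rot: [[-0.001, 0.966, 0.259], [0.0, 0.259, -0.966], [-1.0, -0.001, -0.0]]
wrist_force: [-0.9, -0.5, -0.5]
finger_gap: 0.134
[ 584.74507855 -148.74006939  139.68580685] [-0.39064787  0.03500041 -0.65388399]
15.00129318160798
plate n tool [-0.99997118 -0.006229    0.00433976] 0.48426488077237817
182 [(258, [48, 52, 58], [581.0, -96.0, 20.0]), (264, [37, 41, 39], [599.0, -108.0, 87.0]), (270, [33, 37, 39], [600.0, -112.0, 88.0]), (276, [60, 62, 63], [601.0, -116.0, 88.0]), (282, [58, 59, 61], [602.0, -120.0, 89.0]), (288, [61, 64, 69], [603.0, -124.0, 89.0]), (294, [68, 68, 73], [604.0, -127.0, 88.0]), (300, [51, 51, 53], [605.0, -131.0, 88.0]), (306, [65, 67, 70], [606.0, -135.0, 88.0]), (312, [54, 52, 58], [607.0, -138.0, 88.0]), (318, [68, 70, 73], [608.0, -142.0, 88.0]), (324, [37, 37, 40], [609.0, -146.0, 88.0]), (330, [62, 68, 69], [610.0, -150.0, 88.0]), (336, [47, 48, 48], [611.0, -154.0, 88.0]), (342, [69, 70, 75], [612.0, -157.0, 88.0]), (348, [67, 69, 72], [613.0, -161.0, 89.0]), (354, [69, 69, 73], [614.0, -165.0, 88.0]), (360, [72, 7
[... 2952 characters left out ...]
81, 85, 78], [608.0, -146.0, 133.0]), (330, [78, 79, 74], [609.0, -149.0, 132.0]), (336, [80, 82, 77], [610.0, -151.0, 133.0]), (342, [81, 82, 77], [611.0, -155.0, 132.0]), (348, [79, 82, 76], [611.0, -158.0, 131.0]), (354, [77, 80, 77], [612.0, -161.0, 132.0]), (360, [80, 83, 78], [613.0, -164.0, 131.0]), (366, [71, 76, 73], [614.0, -167.0, 131.0]), (372, [67, 78, 86], [614.0, -170.0, 131.0]), (378, [50, 77, 110], [603.0, -187.0, 72.0]), (384, [114, 121, 120], [594.0, -205.0, 20.0]), (390, [118, 123, 121], [595.0, -211.0, 19.0]), (396, [172, 174, 160], [593.0, -221.0, 0.0])][ WARN:0@1.173] global loadsave.cpp:1063 imwrite_ Unsupported depth image for selected encoder is fallbacked to CV_8U.
```

View pics/w7c.png

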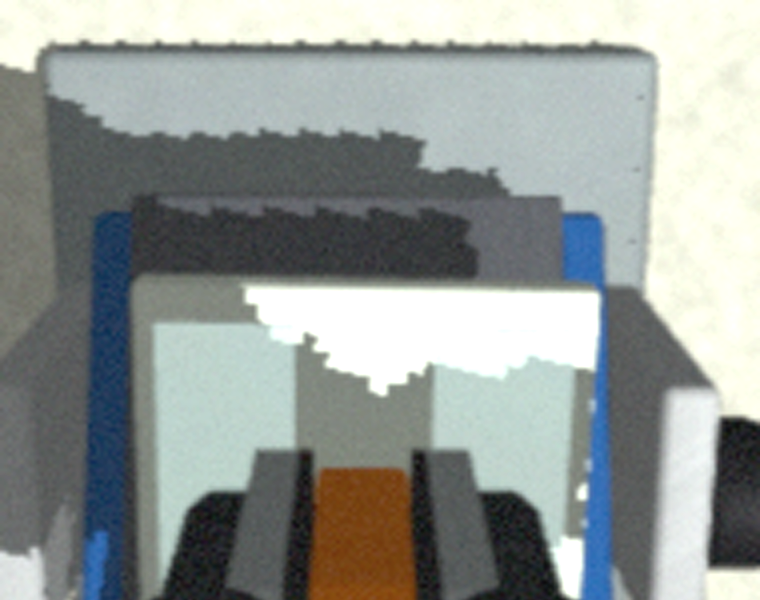

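The carrier is square to the reader (15.0°) but about 2.7 mm too far to +tz, going by the platen edges at u=263 and 370.5 and the plate edges at 263 and 380.5. I'll correct that and come down to touch.

```bash
python3 -m crank '[{"tx":0,"ty":-1,"tz":-2.7,"roll":0},{"tx":2,"ty":-1,"tz":-2.7,"roll":0},{"tx":4,"ty":-1,"tz":-2.7,"roll":0},{"tx":4,"ty":-1,"tz":-2.7,"roll":0}]';  python3 -m crank '[{"tx":1,"ty":0,"tz":0,"roll":0},{"tx":2,"ty":0,"tz":0,"roll":0},{"tx":2,"ty":0,"tz":0,"roll":0}]';python3 -m crank '[{"tx":1,"ty":0,"tz":0,"roll":0},{"tx":2,"ty":0,"tz":0,"roll":0},{"tx":2,"ty":0,"tz":0,"roll":0}]'
```

```text
t: 8.65
ee_pos: [583.0, -146.5, 135.5]
ee_rot: [[-0.0, 0.966, 0.259], [-0.0, 0.259, -0.966], [-1.0, -0.0, -0.0]]
wrist_force: [0.9, 0.6, -1.6]
finger_gap: 0.132
t: 8.95
ee_pos: [583.0, -146.6, 133.8]
ee_rot: [[-0.0, 0.966, 0.259], [-0.0, 0.259, -0.966], [-1.0, -0.0, 0.0]]
wrist_force: [-0.2, 0.5, 0.1]
finger_gap: 0.133
t: 9.25
ee_pos: [583.4, -146.5, 131.9]
ee_rot: [[0.001, 0.966, 0.259], [-0.0, 0.259, -0.966], [-1.0, 0.0, 0.0]]
wrist_force: [-0.2, -0.8, 1.0]
finger_gap: 0.134
```

```bash
python3 -m crank '[{"tx":1,"ty":1.5,"tz":0,"roll":0},{"tx":2,"ty":3,"tz":0,"roll":0},{"tx":3,"ty":4,"tz":0,"roll":0}]';  python3 -m crank '[{"tx":1.5,"ty":1.5,"tz":0,"roll":0},{"tx":3,"ty":3,"tz":0,"roll":0}]'; python3 - <<'E'
from h import *
from plant import monitor
d=snap("wrist","w8"); W=cloud(d); im=d["pixels"]
s=monitor.state(); p=s["ee_pos"];R=s["ee_rot"]; print(p,s["wrist_force"])
Q=W[208:236,288:352].reshape(-1,3); Q=Q[~np.isnan(Q[:,0])]
c,n,ss,k=plane(Q) ; print("plate n tool",R.T@n,ss,"tilt",np.degrees(np.arctan2((R.T@n)[1],-(R.T@n)[0])))
E
```

```text
t: 9.55
ee_pos: [587.3, -145.3, 128.9]
ee_rot: [[0.0, 0.966, 0.259], [0.0, 0.259, -0.966], [-1.0, 0.0, 0.0]]
wrist_force: [0.6, -0.6, 3.2]
finger_gap: 0.132
t: 9.75
ee_pos: [590.1, -144.5, 125.8]
ee_rot: [[0.0, 0.966, 0.259], [0.0, 0.259, -0.966], [-1.0, 0.0, -0.0]]
wrist_force: [0.7, 0.8, 2.8]
finger_gap: 0.133
[ 590.15035489 -144.37419025  125.50698115] [ 0.8662328  -0.14804204  2.44822042]
plate n tool [-0.9982235   0.0595717  -0.00102706] 0.5133499680010911 tilt 3.415230773161932
```

View pics/w8.png

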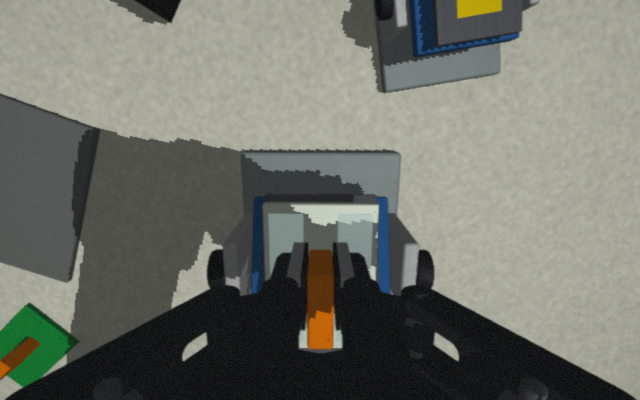

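The carrier pivots in the grip at about 3.5 N. It is tilted ~3.4° so far, the platen is in ~2.4 mm, and it looks laterally centred, with blue showing equally on both sides. Continuing the press-and-drag arc.

```bash
python3 -m crank '[{"tx":2,"ty":1.2,"tz":0,"roll":0},{"tx":4,"ty":2.4,"tz":0,"roll":0},{"tx":6,"ty":3.6,"tz":0,"roll":0}]';  python3 -m crank '[{"tx":2,"ty":1.2,"tz":0,"roll":0},{"tx":4,"ty":2.4,"tz":0,"roll":0}]'; cat >m.py <<'E'
from h import *
import sys
from plant import monitor
d=snap("wrist",sys.argv[1]); W=cloud(d); im=d["pixels"]
s=monitor.state(); p=s["ee_pos"];R=s["ee_rot"]; print(p,s["wrist_force"],s["torque"])
L=(W-p)@R
hsv=cv2.cvtColor(im,cv2.COLOR_RGB2HSV)
m=(hsv[...,1]<70)&(abs(L[...,2]-1)<24)&(L[...,1]>11.8)&(L[...,1]<24)&(L[...,0]>-2)&(L[...,0]<18)
Q=L[m]; c,n,ss,k=plane(Q*[-1,1,1]); th=np.arctan2(n[1],n[2]) 
# fit -tx = z up
A=np.c_[Q[:,1],Q[:,2],np.ones(len(Q))]
for _ in range(4):
    co=np.linalg.lstsq(A,Q[:,0],rcond=None)[0]; r=Q[:,0]-A@co; g=abs(r)<1.5; A,Q=A[g],Q[g]
th=np.arctan(co[0]); print("tilt",np.degrees(th),"roll",np.degrees(np.arctan(co[1])),len(Q),r.std())
F=np.array([567.6,-151.8,106.4]); a=(p[0]-F[0])*.966+(p[1]-F[1])*.259; z=p[2]-F[2]
pv=np.array([a-5.3,z+24.5]); c_,s_=np.cos(th),np.sin(th)
C=pv-np.array([12.3*c_+33.5*s_,-12.3*s_+33.5*c_]); E=C+np.array([-42*c_,42*s_])
n=np.array([.399,.917]);t=np.array([.917,-.399])
print("centre s,h",C@t,C@n,"edge s,h",E@t,E@n)
E
python3 m.py w9
```

```text
t: 10.1
ee_pos: [593.5, -143.7, 119.6]
ee_rot: [[-0.0, 0.966, 0.259], [0.0, 0.259, -0.966], [-1.0, 0.0, -0.0]]
wrist_force: [-0.3, 0.0, 2.8]
finger_gap: 0.134
t: 10.3
ee_pos: [595.8, -143.1, 115.6]
ee_rot: [[-0.0, 0.966, 0.259], [-0.0, 0.259, -0.966], [-1.0, -0.0, 0.0]]
wrist_force: [-0.1, -0.1, 1.6]
finger_gap: 0.132
[ 595.79626589 -143.04972832  115.30500967] [ 0.38984211 -0.87787276  1.16803153] [-0.02077883  0.12485121 -0.00234863]
tilt 18.370962980185308 roll 0.0653126912318727 781 0.6156747247567873
centre s,h -0.3811504231622982 5.820382992573233 edge s,h -42.21390471574405 2.054824827243271
```

```bash
python3 - <<'E'
from h import *
from plant import monitor
d=ld("w9");im=d["pixels"];W=cloud(d);s=monitor.state();L=(W-s["ee_pos"])@s["ee_rot"]
cv2.imwrite("pics/w9c.png",np.clip(cv2.resize(im[150:360,230:420,::-1],None,fx=3.8,fy=2.8,interpolation=cv2.INTER_CUBIC)[:600].astype(float)*1.5,0,255).astype(np.uint8))
for u in (280,300,320,340,365):
  print(u,[(v,np.round(L[v,u],1).tolist(),im[v,u].tolist()) for v in range(192,256,5)])
E
```

```text
280 [(192, [93.9, 7.6, -30.3], [58, 62, 62]), (197, [95.2, 3.2, -30.6], [52, 54, 56]), (202, [94.9, -0.8, -30.7], [55, 58, 59]), (207, [95.1, -5.0, -30.9], [50, 54, 54]), (212, [10.4, 16.2, -20.2], [75, 82, 73]), (217, [8.2, 14.1, -20.0], [93, 97, 90]), (222, [8.4, 11.3, -20.1], [124, 138, 132]), (227, [6.7, 9.1, -20.0], [132, 146, 142]), (232, [6.9, 6.2, -20.1], [129, 145, 140]), (237, [5.6, 3.8, -20.0], [132, 147, 141]), (242, [5.7, 1.0, -20.1], [133, 149, 142]), (247, [4.1, -1.2, -20.0], [133, 147, 141]), (252, [4.3, -4.2, -20.1], [127, 142, 138])]
300 [(192, [94.7, 7.4, -14.6], [51, 53, 53]), (197, [94.9, 3.3, -14.7], [58, 60, 58]), (202, [95.1, -0.9, -14.8], [55, 60, 61]), (207, [95.5, -5.1, -14.9], [47, 49, 50]), (212, [11.0, 16.0, -9.5], [70, 73, 66]), (217, [7.4, 14.4, -9.4], [90, 96, 91]), (222, [7.1, 11.7, -9.4], [124, 135, 129]), (227, [6.2, 9.2, -9.4], [137, 149, 145]), (232, [7.0, 6.1, -9.5], [137, 151, 147]), (237, [5.4, 3.9, -9.4], [135, 149, 148]), (242, [-16.5, 9.9, -8.0], [93, 102, 101]), (247, [-22.3, 9.9, -7.7], [59, 63, 62]), (252, [-27.9, 10.0, -7.4], [58, 60, 5
[... 926 characters left out ...]
38, 153, 149]), (242, [-16.4, 9.9, 10.3], [96, 104, 103]), (247, [-22.2, 9.8, 10.0], [55, 59, 57]), (252, [-28.6, 10.3, 9.6], [53, 60, 58])]
365 [(192, [95.5, 7.2, 36.9], [123, 130, 130]), (197, [96.4, 2.9, 37.2], [118, 127, 128]), (202, [94.5, -0.7, 37.1], [117, 123, 123]), (207, [95.4, -5.1, 37.3], [109, 117, 117]), (212, [13.4, 15.3, 25.6], [94, 95, 93]), (217, [8.5, 14.0, 25.0], [197, 208, 193]), (222, [6.5, 11.9, 24.8], [120, 133, 125]), (227, [6.1, 9.3, 24.8], [143, 157, 153]), (232, [5.7, 6.6, 24.9], [144, 159, 153]), (237, [6.1, 3.6, 25.0], [146, 160, 154]), (242, [5.8, 0.9, 25.1], [142, 157, 151]), (247, [4.8, -1.5, 25.1], [145, 159, 154]), (252, [3.9, -4.0, 25.0], [143, 157, 152])]
```

View pics/w9c.png

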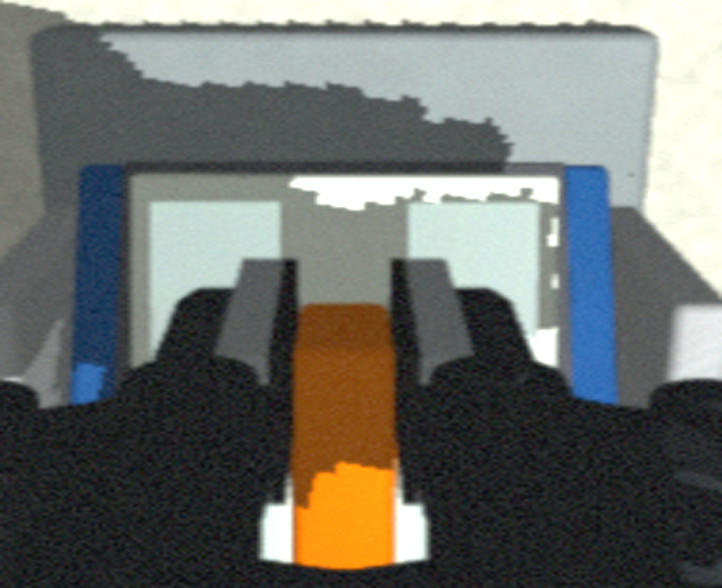

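```bash
cat >m2.py <<'E'
from h import *
import sys
from plant import monitor
d=ld(sys.argv[1]) if len(sys.argv)>2 else snap("wrist",sys.argv[1]); W=cloud(d); im=d["pixels"]
s=monitor.state(); p=s["ee_pos"];R=s["ee_rot"]; print(np.round(p,1),np.round(s["wrist_force"],1),np.round(s["torque"],2),s["finger_gap"])
L=(W-p)@R
m=(abs(L[...,2]-1.2)<27)&(L[...,1]>-6)&(L[...,1]<20)&(L[...,0]>-4)&(L[...,0]<25)&(im.min(-1)>82)
m=cv2.erode(m.astype(np.uint8),np.ones((3,3)))>0
Q=L[m]; A=np.c_[Q[:,1],Q[:,2],np.ones(len(Q))]
for _ in range(6):
    co=np.linalg.lstsq(A,Q[:,0],rcond=None)[0]; r=Q[:,0]-A@co; g=abs(r)<max(1.2,0); A,Q=A[g],Q[g]
th=np.arctan(co[0]); print("tilt %.1f roll %.1f n %d sd %.2f ty %.1f..%.1f"%(np.degrees(th),np.degrees(np.arctan(co[1])),len(Q),r.std(),Q[:,1].min(),Q[:,1].max()))
# distance of pivot (ty -5.3, tx -24.5, tz 1.2) to plate-top plane
dd=(co[0]*-5.3+co[1]*1.2+co[2]+24.5)*np.cos(th); print("pivot to plate top %.1f (27.5 expected)"%dd)
F=np.array([567.6,-151.8,106.4]); a=(p[0]-F[0])*.966+(p[1]-F[1])*.259; z=p[2]-F[2]
print("lateral tcp",-(p[0]-F[0])*.259+(p[1]-F[1])*.966)
pv=np.array([a-5.3,z+24.5]); c_,s_=np.cos(th),np.sin(th)
n=np.array([.399,.917]);t=np.array([.917,-.399])
C=pv-12.3*np.array([c_,-s_])-(dd+6)*np.array([s_,c_]); E=C+42*np.array([-c_,s_]); G=C-42*np.array([-c_,s_])
print("centre s,h %.1f %.1f  high edge %.1f %.1f low edge h %.1f"%(C@t,C@n,E@t,E@n,G@n))
E
python3 m2.py w9 1; python3 m2.py w8 1
```

```text
[ 595.8 -143.   115.3] [ 0.4 -0.9  1.2] [-0.02  0.12 -0.  ] 0.12983421607810886
tilt 12.8 roll 0.0 n 3120 sd 0.56 ty -5.5..16.5
pivot to plate top 27.6 (27.5 expected)
lateral tcp 1.1499295800722953
centre s,h 3.0 5.0  high edge -38.2 -2.8 low edge h 12.8
[ 595.8 -143.   115.3] [ 0.4 -0.9  1.2] [-0.02  0.12 -0.  ] 0.12983421607810886
  ret = _var(a, axis=axis, dtype=dtype, out=out, ddof=ddof,
  arrmean = um.true_divide(arrmean, div, out=arrmean,
  ret = ret.dtype.type(ret / rcount)
Traceback (most recent call last):
  File "m2.py", line 12, in <module>
    th=np.arctan(co[0]); print("tilt %.1f roll %.1f n %d sd %.2f ty %.1f..%.1f"%(np.degrees(th),np.degrees(np.arctan(co[1])),len(Q),r.std(),Q[:,1].min(),Q[:,1].max()))
                                                                                                                                            ~~~~~~~~~~^^
ValueError: zero-size array to reduction operation minimum which has no identity
```

```bash
python3 -m crank '[{"tx":2,"ty":0.8,"tz":0,"roll":0},{"tx":4,"ty":1.6,"tz":0,"roll":0},{"tx":6,"ty":2.4,"tz":0,"roll":0},{"tx":7,"ty":3,"tz":0,"roll":0}]'; python3 m2.py w10
```

```text
t: 10.75
ee_pos: [598.5, -142.3, 108.6]
ee_rot: [[-0.0, 0.966, 0.259], [0.0, 0.259, -0.966], [-1.0, -0.0, -0.0]]
wrist_force: [-1.1, 0.6, 1.0]
finger_gap: 0.134
[ 598.6 -142.3  108.5] [-0.4  0.1  2.6] [-0.05  0.21  0.01] 0.1343063937566475
tilt 18.6 roll -0.0 n 2440 sd 0.57 ty -5.4..12.1
pivot to plate top 27.8 (27.5 expected)
lateral tcp 1.1078908581204914
centre s,h 4.9 0.5  high edge -37.0 -3.1 low edge h 4.1
```

```bash
python3 -m crank '[{"tx":2,"ty":0.5,"tz":0,"roll":0},{"tx":4,"ty":1,"tz":0,"roll":0},{"tx":6,"ty":1.5,"tz":0,"roll":0},{"tx":6,"ty":1.5,"tz":0,"roll":0}]'; python3 m2.py w11
```

```text
t: 11.2
ee_pos: [600.2, -141.9, 102.6]
ee_rot: [[0.0, 0.966, 0.259], [0.0, 0.259, -0.966], [-1.0, 0.0, -0.0]]
wrist_force: [0.9, -0.5, 1.9]
finger_gap: 0.133
[ 600.2 -141.9  102.7] [0.  0.1 1.3] [-0.04  0.06  0.  ] 0.13150033419309376
tilt 24.1 roll 0.0 n 1848 sd 0.56 ty -5.6..8.3
pivot to plate top 27.8 (27.5 expected)
lateral tcp 1.1101373566195782
centre s,h 5.4 -3.1  high edge -36.6 -2.6 low edge h -3.5
```

Flush now: tilt 24.1°, centre 5.4 mm downhill, platen in ~3 mm. I'll ease off, slide uphill 5.4 mm, then press to ~5 mm and measure.

```bash
python3 -m crank '[{"tx":-1.4,"ty":0.6,"tz":0,"roll":0},{"tx":-2.5,"ty":-1.9,"tz":0,"roll":0},{"tx":-3.5,"ty":-4.3,"tz":0,"roll":0},{"tx":-2,"ty":-5,"tz":0,"roll":0},{"tx":-0.4,"ty":-5.7,"tz":0,"roll":0},{"tx":-0.4,"ty":-5.7,"tz":0,"roll":0},{"tx":-0.4,"ty":-5.7,"tz":0,"roll":0}]'; python3 m2.py w12; python3 - <<'E'
from h import *
im=ld("w12")["pixels"]
cv2.imwrite("pics/w12c.png",np.clip(cv2.resize(im[150:360,230:420,::-1],None,fx=3.8,fy=2.8,interpolation=cv2.INTER_CUBIC)[:600].astype(float)*1.5,0,255).astype(np.uint8))
d=snap("scene","s12"); cv2.imwrite("pics/s12c.png",np.clip(cv2.resize(d["pixels"][120:220,210:340,::-1],None,fx=5.5,fy=5.5,interpolation=cv2.INTER_CUBIC).astype(float)*1.5,0,255).astype(np.uint8))
E
```

```text
t: 11.95
ee_pos: [594.9, -143.3, 103.4]
ee_rot: [[0.001, 0.966, 0.259], [0.0, 0.259, -0.966], [-1.0, 0.001, 0.0]]
wrist_force: [2.7, 0.7, 2.6]
finger_gap: 0.133
[ 594.9 -143.3  103.4] [1.8 0.5 2.1] [ 0.22 -0.26  0.  ] 0.13752274474967097
tilt 23.7 roll 0.1 n 1864 sd 0.57 ty -5.8..8.4
pivot to plate top 27.7 (27.5 expected)
lateral tcp 1.1822216695390901
centre s,h 0.3 -4.7  high edge -41.7 -4.6 low edge h -4.9
```

View pics/w12c.png

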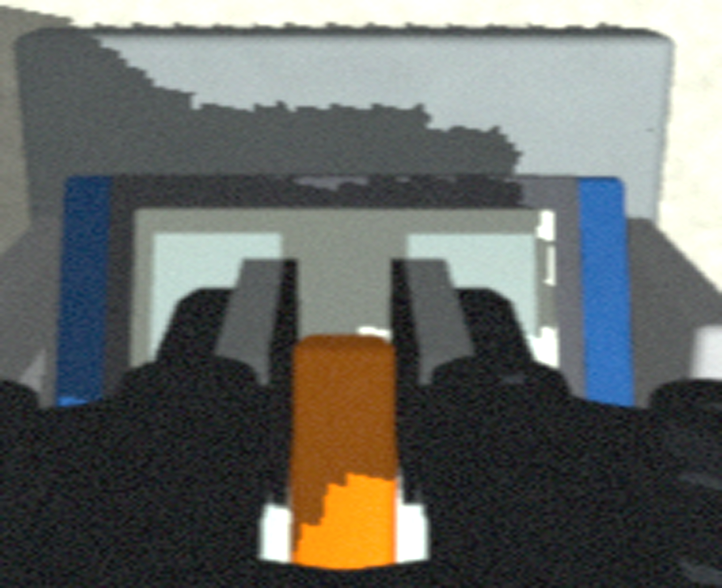

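View pics/s12c.png

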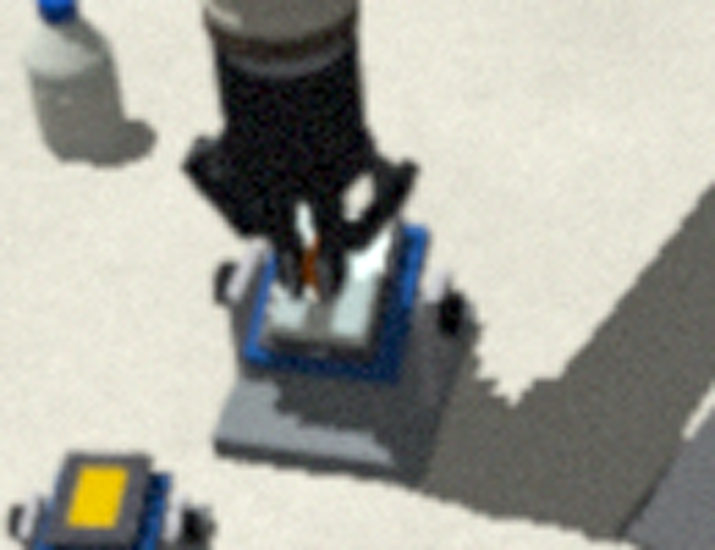

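```bash
cat >m3.py <<'E'
from h import *
import sys
d=ld(sys.argv[1]); W=cloud(d)
F=np.array([567.6,-151.8,106.4]); y=np.radians(15); th=np.radians(23.5)
n=np.array([np.sin(th)*np.cos(y),np.sin(th)*np.sin(y),np.cos(th)]); t=np.array([np.cos(th)*np.cos(y),np.cos(th)*np.sin(y),-np.sin(th)]); l=np.cross(n,t)
D=W-F; s,h,q=D@t,D@n,D@l
for u in (270,285,315,340,370):
    print(u,[(v,round(float(s[v,u]),1),round(float(h[v,u]),1)) for v in range(211,232,2)])
m=(abs(q)<28)&(s>44)&(s<47)&(h>-14)&(h<0); print("strip h med",np.median(h[m]),m.sum())
for v in (222,228,240): print(v,[(u,round(float(q[v,u]),1),round(float(h[v,u]),1)) for u in list(range(255,272,2))+list(range(372,390,2))])
E
python3 m3.py w12
```

```text
270 [(211, 56.2, -68.9), (213, 47.2, -4.8), (215, 46.1, -5.3), (217, 44.9, -4.3), (219, 43.8, -4.9), (221, 42.7, -5.2), (223, 41.7, -6.3), (225, 40.0, 0.3), (227, 38.8, 1.5), (229, 37.8, 1.2), (231, 36.8, 0.1)]
285 [(211, 56.2, -68.8), (213, 47.2, -4.7), (215, 46.1, -5.1), (217, 44.9, -4.4), (219, 43.8, -5.1), (221, 42.7, -4.6), (223, 41.5, -4.0), (225, 40.0, 0.8), (227, 38.9, 1.0), (229, 37.8, 0.8), (231, 36.7, 1.4)]
315 [(211, 56.2, -68.5), (213, 47.2, -4.7), (215, 46.2, -5.6), (217, 45.1, -6.0), (219, 43.8, -4.7), (221, 42.7, -5.6), (223, 41.4, -3.3), (225, 40.0, 0.8), (227, 38.8, 1.3), (229, 37.7, 2.3), (231, 36.7, 1.4)]
340 [(211, 56.3, -69.2), (213, 47.2, -5.0), (215, 46.0, -4.5), (217, 44.9, -4.7), (219, 43.8, -5.2), (221, 42.8, -6.1), (223, nan, nan), (225, 39.9, 1.5), (227, 38.9, 0.3), (229, 37.9, -0.3), (231, 36.7, 0.7)]
370 [(211, 56.3, -69.6), (213, 47.4, -6.1), (215, 46.1, -5.1), (217, 44.9, -4.5), (219, 43.8, -4.9), (221, 42.7, -5.1), (223, 41.6, -5.4), (225, 40.0, 0.8), (227, 38.9, 0.8), (229, 37.8, 0.5), (231, 36.7, 1.0)]
strip h med -5.1028102192439375 493
222 [(255,
[... 356 characters left out ...]
(255, 40.0, -22.3), (257, 38.6, -21.6), (259, 34.6, -6.7), (261, 33.0, -4.0), (263, 32.0, -4.6), (265, 30.9, -4.9), (267, 28.9, 0.8), (269, 27.8, 0.9), (271, 26.8, 0.1), (372, -28.2, 0.9), (374, -29.2, 1.2), (376, -31.4, -5.3), (378, -32.2, -3.3), (380, -33.6, -5.0), (382, nan, nan), (384, -39.0, -21.1), (386, -40.7, -23.0), (388, -41.8, -22.7)]
240 [(255, 39.9, -22.8), (257, 38.7, -22.9), (259, 34.0, -4.5), (261, 33.0, -5.1), (263, 31.8, -4.7), (265, 30.9, -5.8), (267, 28.7, 0.9), (269, 27.4, 2.5), (271, 26.6, 0.4), (372, -27.9, 1.6), (374, -29.1, 1.2), (376, -31.4, -6.3), (378, -32.2, -4.1), (380, -33.5, -5.5), (382, nan, nan), (384, -39.1, -22.3), (386, -40.2, -21.6), (388, -41.6, -22.7)]
```

```bash
python3 -m crank '[{"tx":0.6,"ty":0,"tz":0,"roll":0},{"tx":1.2,"ty":0,"tz":0,"roll":0},{"tx":1.2,"ty":0,"tz":0,"roll":0},{"tx":1.2,"ty":0,"tz":0,"roll":0}]'; python3 m2.py w13; python3 m3.py w13 | sed -n '2,4p;6p'
```

```text
t: 12.45
ee_pos: [594.3, -143.4, 102.0]
ee_rot: [[-0.0, 0.966, 0.259], [-0.0, 0.259, -0.966], [-1.0, -0.0, -0.0]]
wrist_force: [0.3, 1.1, 4.2]
finger_gap: 0.131
[ 594.4 -143.4  102. ] [0.8 1.1 3.8] [ 0.2   0.07 -0.01] 0.13544976950676904
tilt 24.0 roll 0.1 n 1845 sd 0.56 ty -5.5..8.3
pivot to plate top 27.7 (27.5 expected)
lateral tcp 1.1476674349738758
centre s,h 0.2 -6.0  high edge -41.8 -5.7 low edge h -6.4
285 [(211, 56.0, -68.5), (213, 47.3, -6.5), (215, 46.3, -7.9), (217, 45.0, -6.5), (219, 43.8, -5.9), (221, 42.6, -4.5), (223, 41.6, -6.8), (225, 40.0, -0.8), (227, 39.0, -1.1), (229, 37.8, -0.2), (231, 36.7, -0.1)]
315 [(211, 56.1, -69.7), (213, 47.3, -6.5), (215, 46.2, -7.2), (217, 45.0, -6.3), (219, 43.9, -6.5), (221, 42.7, -6.0), (223, 41.7, -7.1), (225, 40.0, -0.1), (227, 38.9, -0.3), (229, 37.9, -1.2), (231, 36.8, -0.3)]
340 [(211, 56.1, -69.6), (213, 47.2, -6.2), (215, 46.2, -6.8), (217, 44.9, -5.4), (219, 43.9, -7.1), (221, 42.7, -6.2), (223, 41.5, -5.6), (225, 40.0, -0.9), (227, 38.9, -0.3), (229, 37.9, -1.1), (231, 36.8, -0.5)]
strip h med -6.435115175186004 497
```

```bash
python3 -c "
from plant import manip
print(manip.hand_in())"
```

```text
the job is handed in; nothing more can be done
None
```

The orange-grip carrier is pressed flush over the yellow window of the larger reader, still gripped, with the platen in about 6 mm. I handed it in at about 12.5 s of the 35 s.

**How it was done:** The tool can't tilt through this interface. I gripped a small patch of the fin at 20 N, touched the plate's high edge to the platen, and dragged it gently downhill until it pivoted flush in the jaws. Then I slid it back to centre and pressed in.

| Last check | Result |
|---|---|
| Carrier tilt | 24.0°, against a platen measured at 23.5° |
| Sideways roll | 0.1° |
| Tool yaw, jaws holding the fin | 15.0°, against the reader's 15° |
| Platen depth | 6.0 mm from the arm pose, 6.4 mm from the camera |
| Normal force | about 5 N |
| Grip opening | 0.13, about 11 mm, steady on the 12 mm fin |

**Disagreements and problems:**
- **First grasp missed:** the first close ended shut above the fin, because the pads sat about 20 mm farther back than described. I lowered the tool and gripped on the second try; the carrier had not moved.
- **Centring along the slope:** the arm pose puts the carrier 0.2 mm off centre, while the camera's view of the edges suggests up to 1 mm uphill. Sideways it looked centred to within about half a millimetre.
- **Force slightly low:** the normal force is a little under the 5.6 N expected at 6 mm, but within about 1 N of sensor noise.

The arm did not go near the bucket, bottle, rack or blue-grip carrier after the grasp. I did not take a final picture to check them.

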